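# Set out an ornament forme around the arrow block and lay the planer on it

## Robot

A 7-joint arm with a two-finger parallel gripper is mounted at the origin on the work surface. World frame = base frame: x ahead of the robot, y to its left, z up, the work surface at z = 0. Lengths are in m, angles in rad, forces in N, time in s.
With the tool pointing down it reaches from about 0.35 to 0.9 m from the base axis. Payload 8.1 kg.
Tool frame: the origin (TCP) lies between the finger pads; the fingertips stand ahead of it and the grasp point (between the pads) is the TCP (arm.nose_length is the z of the fingertips in the tool frame, in m); z points along the fingers, y is the line along which they close (so a half turn about z gives the same grasp; the last joint's range is limited). The gripper opens to 92 mm and grips with 3 to 60 N. Pads are 19 mm wide; open, the fingers measure 130 mm over their backs; the gripper's body (75 mm by 190 mm) begins 47 mm behind the grasp point.
Start: joints at [-1.243, 0.434, 0.025, 1.573, -0.012, 1.134, -0.075], TCP at [0.261, 0.568, 0.246] pointing down, gripper open.
Joint ranges: [-2.62, 2.62], [-0.44, 2.09], [-1.27, 1.32], [0.08, 2.57], [-1.32, 4.46], [0.12, 2], [-2.74, 2.74]. Speed limits (rad/s): [2.22, 2.22, 3.01, 3.01, 3.14, 3.14, 3.14].

## Interface

Orientations are given as a rotation vector (axis times angle).
In Python, from cell import sensors, optics, arm gives the robot as it stands.
- The arm moves only by the tool arm_command, never from a script. Its argument "deltas" is one flat list of numbers, 7 for each row, row after row: the turn, a rotation vector about the world's x, y, z as a fraction of full scale, then the shift along the world's x, y, z as a fraction of full scale, then the finger opening in mm, from 0 to 91.8. In form: [wx, wy, wz, dx, dy, dz, fingers, wx, wy, wz, dx, dy, dz, fingers, ...]. A call has 1 to 20 rows; each row is the pose to reach, as a shift and turn from the pose commanded when the call began; what a row does not reach only later rows make up. Full scale, the value 1, is 1 m for a shift and 90 degrees for a turn. A row lasts 1/10 s, in which the tool goes at most 50 mm and 8.59 degrees, less where a joint would pass 70% of its speed; a pose out of reach is approached as far as the arm can. A call with a number of a shift or a turn outside -1 to 1 is refused whole. A call with a gripper value outside its range is refused whole. The fingers move at their own pace and stop on an object; "force" is the grip in N (left out, the last holds). Time passes only in rows, so rows that repeat a pose let the fingers close. It gives the time, the measured TCP pose, the force, the opening and the grip force at its end, in the units of the state.
- sensors.observe(): the state, without advancing time (a new reading comes with each control period).
- optics.get_image(name): name is "scene" or "top"; returns the picture (400x640x3 uint8, blue, green, red); there is no depth.
- optics.calibration(name): a dict with "camera_matrix" (3x3 intrinsics, pixels), "rvec" (rotation vector, rad) and "tvec" (3), from world to camera coordinates, as OpenCV has them. Camera axes: x right, y down, z forward; pixel columns grow to the right and rows downward; lengths in m; the calibration is good to about 2 mm. A picture is of the moment at which its call begins. calibration takes no time and is no camera call.
- arm.sign_off(): hands the job in; it is judged then, once.
The state is a dict: "clock": time; "joints": joint angles; "dq": joint speeds; "joint_efforts": joint torques, N m; "position": TCP position; "ee_rot": TCP orientation; "force": force on the tool from outside, world axes, zero at the start; "ft_torque": the same for the moment, N m; "width": opening from 0.0 (shut) to 1.0 (fully open); "gripper_force": force on a finger pad.
Only numpy, scipy, OpenCV 4.12 (cv2) and the standard library are available. Lean on these libraries where they do the work, as an engineer would, in place of code of your own. Each camera call takes 0.05 s, during which the arm holds its last target. There are 200 camera calls.

## Task

Set out the ornament blocks, standing flat on the steel plate around the fixed arrow block and each leaving a gap of no more than 15 mm to it: the large round block centred just ahead of the arrow's tip; the square block with the cross centred just behind its tail, squared up with it; the two-line bar block centred beside it on the left as you look along the arrow, its long sides parallel to the arrow. Once all three are in place, lay the plain wooden planer flat on top of the arrow block, centred and lengthwise along the arrow, so that it bridges onto the round and the square block. Leave the small round block and the ink tin where they are, and let go of everything.

Things in the scene. Friction and masses are not known exactly. Their poses are not given: they have to be found in the camera images.
- arrow (a point): Centre, half-way up, of the fixed arrow block: a pale wooden printing block 60 mm long (x), 46 mm wide (y), 23 mm high, fixed in the middle of a fixed, bare steel plate 230 x 165 x 3 mm without a rim (the plate's top is 3 mm above the table, the block's top 26 mm above it). A black arrow about 51 mm long is drawn on its top. +x is the way the arrow points (towards its head), +y is to the left as seen from above looking along the arrow, z up. The plate lies at any angle.
- round_mid (a point): Centre, half-way up, of the large round block: loose brown wooden disc 46 mm in diameter, 23 mm high, a black ring on its top. z up. About 30 g. At the start the loose things stand in a column along world x on either side of the plate, so the +y and -y sides of each are free for fingers.
- square_mid (a point): Centre, half-way up, of the square block: loose brown wooden block 46 x 46 mm, 23 mm high, a black cross on its top with arms parallel to its sides. x and y along its sides, z up; either way round will do. About 35 g.
- bar_mid (a point): Centre, half-way up, of the bar block: loose brown wooden block 56 mm long (x), 30 mm wide (y), 23 mm high, two black lines along its top. z up; either way round will do. About 30 g. Once set beside the arrow block, there is no room for a finger between the two, but its 56 mm ends are free to hold.
- planer_mid (a point): Centre, half-way up, of the planer: loose plain pale wooden block without marks, 140 mm long (x), 50 mm wide (y), 50 mm high. z up; either way round will do. About 200 g.
- dot_mid (a point): Centre, half-way up, of the small round block: loose brown wooden disc 30 mm in diameter, 23 mm high, black spot on top. Not needed: leave it.
- tin_mid (a point): Centre, half-way up, of the ink tin: grey metal round tin with a dark lid, 74 mm in diameter, 38 mm high. Not needed: leave it.
There are look-alikes about, which are no part of the job. Leave any green look-alike of the part that bears bar_mid alone.

How it is judged:
On the way, in this order (a step that is already met when the one before it is completed fails the run):
1. the round, square and bar blocks all stand in their places around the arrow block (x of round_mid in the frame of arrow between 0.05 and 0.07 m and y of round_mid in the frame of arrow between -0.013 and 0.013 m and z of round_mid in the frame of arrow between -0.005 and 0.005 m and angle between each of round_mid, square_mid, bar_mid's own z axis and vertical below 0.08 rad and x of square_mid in the frame of arrow between -0.07 and -0.05 m and y of square_mid in the frame of arrow between -0.013 and 0.013 m and z of square_mid in the frame of arrow between -0.005 and 0.005 m and (angle between the x axis of square_mid and the x axis of arrow, either way round below 0.21 rad or angle between the x axis of square_mid and the y axis of arrow, either way round below 0.21 rad) and x of bar_mid in the frame of arrow between -0.014 and 0.014 m and y of bar_mid in the frame of arrow between 0.035 and 0.056 m and z of bar_mid in the frame of arrow between -0.005 and 0.005 m and angle between the x axis of bar_mid and the x axis of arrow, either way round below 0.21 rad), for 0.2 s.
2. then the planer lies on top of the arrow block, along the arrow (x of planer_mid in the frame of arrow between -0.015 and 0.015 m and y of planer_mid in the frame of arrow between -0.013 and 0.013 m and z of planer_mid in the frame of arrow between 0.0335 and 0.0395 m and angle between planer_mid's own z axis and vertical below 0.08 rad and angle between the x axis of planer_mid and the x axis of arrow, either way round below 0.21 rad), for 0.2 s.
At the end, for the whole second after the job is handed in: From the arrow block's centre: round 50-70 mm ahead, square 50-70 mm behind (both within 13 mm sideways), bar 35-56 mm left (14 mm fore/aft), on the plate; planer on top, 36.5 mm up (15 mm along, 13 across); angles within 0.21 rad (round: any), tilt under 0.08, at rest, released (all of step 1 and all of step 2 and linear speed of each of round, square, bar, planer below 0.02 m/s); the robot touches nothing.
It fails at once if the small round block is shifted by more than 15 mm (distance of dot_mid from where it was at the start of the episode above 0.015 m).
It fails at once if the ink tin is shifted by more than 15 mm (distance of tin_mid from where it was at the start of the episode above 0.015 m).
It also fails if it takes over 93 s, if anything falls off the work surface, if the arm or the gripper's body presses on something with over 40 N, if the wrist force passes 120 N, or if a joint passes its speed limit or range.

## Working session

There is one attempt and no reset: what is moved stays moved. The work goes in short steps, Python scripts to look and compute and a tool call to move; the robot and the scene stay as the last step left them, time stands still between calls to the robot, and variables do not carry over. Pictures are saved under pics/ and viewed, at most 14 in all, crops included, and the job is handed in when it is done.

Besides the shell and the picture viewer there is one more tool, called after "Call:" as name(argument=value, ...) on one line, values as JSON. arm_command: Moves the arm, as the interface text tells. Its arguments: {"type":"object","properties":{"deltas":{"type":"array","items":{"type":"number"}},"force":{"type":"number"}},"required":["deltas"]}

```bash
ls; mkdir -p pics
python3 - <<'E'
from cell import sensors, optics, arm
import cv2
s=sensors.observe(); print(s, arm.nose_length)
for n in("scene","top"):
    cv2.imwrite(f"pics/{n}0.png",optics.get_image(n)); print(n,optics.calibration(n))
E
```

```text
pics
{'clock': 0.0, 'joints': array([-1.24259224,  0.43521911,  0.02499426,  1.57412548, -0.01160016,
        1.13401183, -0.07510978]), 'dq': array([-0.00025496,  0.00067597, -0.00092527,  0.00105177, -0.00010867,
        0.00061223, -0.00131849]), 'joint_efforts': array([-6.58333556e-04, -6.67824841e+01,  9.84962024e-01, -3.14456928e+01,
       -6.05185842e-02,  4.27580858e-02,  1.34254760e-04]), 'position': array([0.26085369, 0.56740908, 0.24493664]), 'ee_rot': array([-6.71595494e-01, -3.06876938e+00,  2.52433751e-03]), 'force': array([ 0.40640443, -0.11694538,  0.52597307]), 'ft_torque': array([ 0.00533148,  0.01991952, -0.02000424]), 'gripper_force': 0.0, 'width': 0.999690566495388} 0.019
scene {'camera_matrix': array([[444.83302989,   0.        , 319.26809108],
       [  0.        , 444.83302989, 193.55104316],
       [  0.        ,   0.        ,   1.        ]]), 'rvec': array([ 1.89424622,  1.19456423, -0.63481666]), 'tvec': array([-0.20617645, -0.24762674,  1.47097643])}
top {'camera_matrix': array([[383.18320581,   0.        , 320.01897352],
       [  0.        , 383.18320581, 202.66921719],
       [  0.        ,   0.        ,   1.        ]]), 'rvec': array([ 2.12845049, -2.1234877 ,  0.19650196]), 'tvec': array([-0.03410071,  0.52816295,  0.80407715])}
```

View pics/scene0.png

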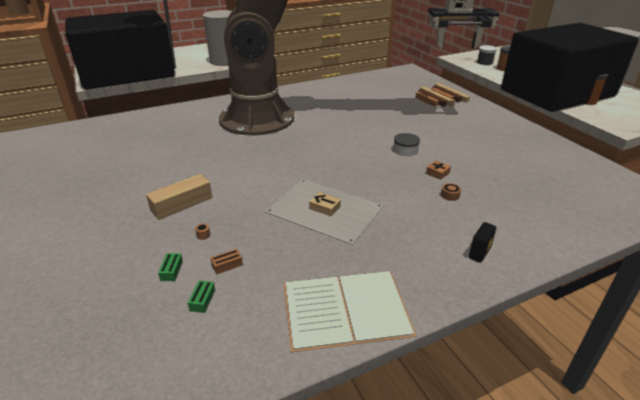

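View pics/top0.png

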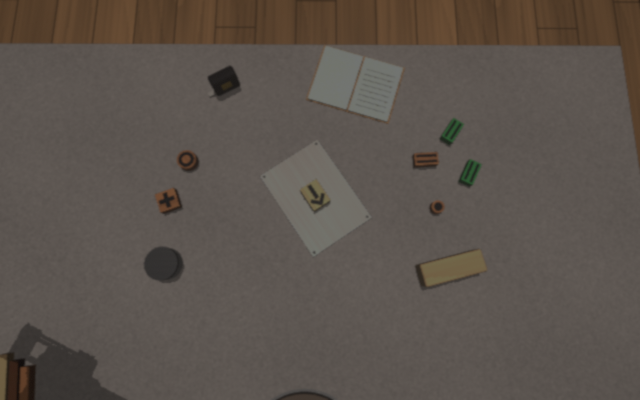

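The scene view shows: the plate with the arrow block at (325,204), planer (180,196), dot (202,231), brown bar (227,261), green bars (171,266) and (202,296), tin (406,144), square with cross (438,169) and round ring block (451,191). In the top view they are: arrow (316,196), round (187,160), square (168,200), tin (163,264), bar (426,160), greens (452,131) and (470,173), dot (437,207) and planer (452,268).

Possible mix-ups:
- **Bar:** the brown bar at top (426,160) against the greens at (452,131) and (470,173). I take the brown one.
- **Round:** the large ring block at (187,160) against the small dot at (437,207). I take the one with the ring.
- **Planer:** the pale block at (452,268) against the wood stack at (15,380). I take the plain pale one.

One close crop will check these choices.

Run:
```python
import cv2,numpy as np
t=cv2.imread("pics/top0.png")
a=cv2.resize(t[130:290,140:200],None,fx=3.6,fy=3.6,interpolation=3)
b=cv2.resize(t[130:290,255:375],None,fx=3.6/1.2,fy=3.6,interpolation=3) if 0 else cv2.resize(t[165:225,285:345],None,fx=5,fy=5,interpolation=3)
c=cv2.resize(t[115:290,405:495],None,fx=3.2,fy=3.2,interpolation=3)
H=580;o=np.zeros((H,a.shape[1]+b.shape[1]+c.shape[1],3),np.uint8);x=0
for i in(a,b,c): o[:i.shape[0],x:x+i.shape[1]]=i; x+=i.shape[1]
o=np.clip(o.astype(float)*1.7,0,255).astype(np.uint8)
cv2.imwrite("pics/crop0.png",o);print(o.shape)
```

```text
(580, 804, 3)
```

View pics/crop0.png

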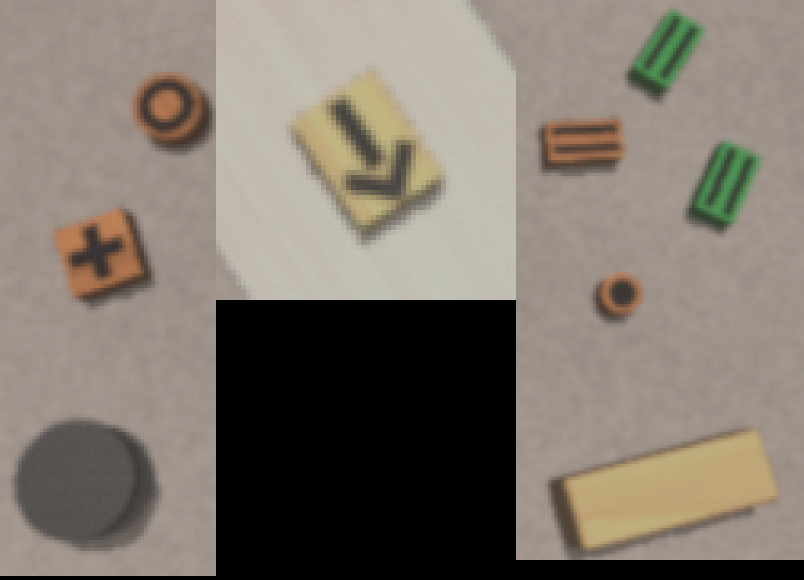

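The crop confirms the choices: ring block top left at (187,160), cross block at (168,200), brown bar at (426,160), and the plain planer. The arrow points down and to the right in the top picture.

```bash
cat > vis.py <<'E'
import cv2,numpy as np
from cell import optics
CAL={n:optics.calibration(n) for n in("scene","top")}
def ray(n,uv):
    c=CAL[n];R=cv2.Rodrigues(c["rvec"])[0]
    p=cv2.undistortPoints(np.array([[uv]],float),c["camera_matrix"],None)[0,0]
    return -R.T@c["tvec"],R.T@np.array([p[0],p[1],1])
def onz(n,uv,z):
    o,d=ray(n,uv);return o+d*(z-o[2])/d[2]
def tri(us,ut):
    P=[CAL[n]["camera_matrix"]@np.c_[cv2.Rodrigues(CAL[n]["rvec"])[0],CAL[n]["tvec"]] for n in("scene","top")]
    X=cv2.triangulatePoints(P[0],P[1],np.array(us,float).reshape(2,1),np.array(ut,float).reshape(2,1)).ravel()
    return X[:3]/X[3]
def proj(n,X):
    c=CAL[n];return cv2.projectPoints(np.array(X,float).reshape(-1,1,3),c["rvec"],c["tvec"],c["camera_matrix"],None)[0].reshape(-1,2)
def seg(img,uv,r,h=(3,35),smin=70):
    """biggest coloured blob in the ROI: contour, mark (dark) pixel centroid"""
    u,v=map(int,uv);x0,y0=u-r,v-r
    c=img[max(y0,0):v+r,max(x0,0):u+r];hsv=cv2.cvtColor(c,cv2.COLOR_BGR2HSV)
    m=cv2.inRange(hsv,(h[0],smin,50),(h[1],255,255))
    m=cv2.morphologyEx(m,cv2.MORPH_CLOSE,np.ones((3,3),np.uint8))
    cs=cv2.findContours(m,cv2.RETR_EXTERNAL,cv2.CHAIN_APPROX_NONE)[0]
    if not cs: return None
    k=max(cs,key=cv2.contourArea);hull=cv2.convexHull(k)
    off=np.array([max(x0,0),max(y0,0)])
    f=np.zeros(m.shape,np.uint8);cv2.drawContours(f,[hull],-1,255,-1);fe=cv2.erode(f,np.ones((3,3),np.uint8))
    g=c.max(2).astype(float);w=np.clip(np.median(g[f>0])*0.75-g,0,None)*(fe>0)
    yy,xx=np.mgrid[:g.shape[0],:g.shape[1]]
    mk=np.array([(w*xx).sum(),(w*yy).sum()])/max(w.sum(),1e-9)+off
    return dict(hull=hull+off,mark=mk,area=cv2.contourArea(hull),rect=cv2.minAreaRect((hull+off).astype(np.float32)),w=w.sum())
E
python3 - <<'E'
from vis import *
np.set_printoptions(precision=4,suppress=True)
S,T=cv2.imread("pics/scene0.png"),cv2.imread("pics/top0.png")
for n,s,t,rs,rt in[("round",(451,191),(187,160),15,16),("square",(438,169),(168,200),15,18),("bar",(227,261),(426,160),22,18),("dot",(202,231),(437,207),12,12),("arrow",(325,204),(316,196),20,22)]:
    a,b=seg(S,s,rs),seg(T,t,rt)
    print(n,a["mark"],b["mark"],"area",a["area"],b["area"],"X",tri(a["mark"],b["mark"]))
    print("   rect top",b["rect"],[onz("top",p,.023 if n!="arrow" else .026)[:2] for p in cv2.boxPoints(b["rect"])])
for n,s,t,rs,rt in[("planer",(180,196),(452,268),40,42)]:
    for im,q,r in((S,s,rs),(T,t,rt)):
        a=seg(im,q,r);print(n,a["area"],a["rect"],cv2.boxPoints(a["rect"]).round(1).tolist(), cv2.approxPolyDP(a["hull"],2.5,True).reshape(-1,2).tolist())
print("cam top",ray("top",(0,0))[0],"scene",ray("scene",(0,0))[0])
E
```

```text
round [449.1246 188.3624] [186.0813 159.2529] area 259.0 289.0 X [0.6341 0.2785 0.0231]
   rect top ((186.5, 159.5), (19.0, 19.0), 90.0) [array([0.6581, 0.3037]), array([0.6582, 0.259 ]), array([0.612 , 0.2562]), array([0.6119, 0.3004])]
square [437.4452 165.9113] [166.3474 199.8316] area 299.0 430.5 X [0.5375 0.3175 0.0247]
   rect top ((167.25, 199.75), (20.55480194091797, 22.135942459106445), 71.56504821777344) [array([0.5535, 0.3504]), array([0.5701, 0.3033]), array([0.5244, 0.2852]), array([0.5081, 0.3319])]
bar [225.1534 257.0741] [426.6509 157.9169] area 514.0 322.0 X [ 0.6401 -0.2826  0.0234]
   rect top ((425.5, 159.0), (14.0, 25.0), 90.0) [array([ 0.6547, -0.2512]), array([ 0.6548, -0.31  ]), array([ 0.6207, -0.3082]), array([ 0.6206, -0.2498])]
dot [201.4207 226.9197] [437.8032 206.1312] area 180.5 139.5 X [ 0.5253 -0.3027  0.0239]
   rect top ((437.2000427246094, 206.39999389648438), (12.521980285644531, 13.416407585144043), 63.43495178222656) [array([ 0.5309, -0.2814]), array([ 0.545 , -0.3097]), array([ 0.519, -0.321]), array([ 0.505 , -0.2929])]
arrow [321.9917 199.016
[... 316 characters left out ...]
3125, 195.65753173828125), (28.2069149017334, 64.37262725830078), 69.44395446777344) [[144.6999969482422, 193.8000030517578], [204.89999389648438, 171.1999969482422], [214.8000030517578, 197.60000610351562], [154.60000610351562, 220.1999969482422]] [[208, 180], [209, 198], [160, 218], [151, 210], [147, 193], [198, 174]]
planer 1548.5 ((451.9316101074219, 267.6182861328125), (24.349119186401367, 66.1548843383789), 75.0685806274414) [[416.79998779296875, 264.3999938964844], [480.79998779296875, 247.3000030517578], [487.0, 270.8999938964844], [423.1000061035156, 287.8999938964844]] [[480, 250], [486, 270], [424, 285], [417, 265]]
cam top [ 0.3729 -0.0321  0.8869] scene [ 1.3135 -0.3969  0.6203]
```

```bash
cat >> vis.py <<'E'
def marks(img,uv,r,n,z,**k):
    """mark pixels as world xy at height z with weights"""
    a=seg(img,uv,r,**k);u,v=map(int,uv);x0,y0=u-r,v-r
    c=img[y0:v+r,x0:u+r].max(2).astype(float);f=np.zeros(c.shape,np.uint8)
    cv2.drawContours(f,[a["hull"]-[x0,y0]],-1,255,-1);fe=cv2.erode(f,np.ones((3,3),np.uint8))
    w=np.clip(np.median(c[f>0])*0.75-c,0,None)*(fe>0);ys,xs=np.nonzero(w)
    P=np.array([onz(n,(x+x0,y+y0),z)[:2] for x,y in zip(xs,ys)]);return P,w[ys,xs]
def axis2(P,w):
    c=np.average(P,0,w);C=np.cov(P.T,aweights=w);e,V=np.linalg.eigh(C);return c,np.degrees(np.arctan2(*V[::-1,1]))%180
def axis4(P,w):
    c=np.average(P,0,w);d=(P-c)@[1,1j];return c,np.degrees(np.angle((w*d**4).sum())/4)
def face(img,uv,r,light=True,**k):
    """top face = brighter Otsu part of a plain block"""
    a=seg(img,uv,r,**k);g=img.max(2);f=np.zeros(g.shape,np.uint8);cv2.drawContours(f,[a["hull"]],-1,255,-1)
    t,_=cv2.threshold(g[f>0].reshape(-1,1),0,255,cv2.THRESH_OTSU)
    m=((g>t)&(f>0)).astype(np.uint8)*255
    k=max(cv2.findContours(cv2.morphologyEx(m,cv2.MORPH_OPEN,np.ones((3,3),np.uint8)),0,1)[0],key=cv2.contourArea)
    return cv2.convexHull(k)
def quad(h):
    for e in np.arange(1,12,.25):
        q=cv2.approxPolyDP(h,e,True)
        if len(q)<=4: return q.reshape(-1,2)
E
python3 - <<'E'
from vis import *
np.set_printoptions(precision=4,suppress=True)
S,T=cv2.imread("pics/scene0.png"),cv2.imread("pics/top0.png")
print("bar",axis2(*marks(T,(426,160),18,"top",.023)),axis2(*marks(S,(227,261),22,"scene",.023)))
print("sq",axis4(*marks(T,(168,200),18,"top",.023)),axis4(*marks(S,(438,169),15,"scene",.023)))
print("arrow",axis2(*marks(T,(316,196),22,"top",.026)),axis2(*marks(S,(325,204),20,"scene",.026)))
for n,im,uv,r in(("top",T,(452,268),42),("scene",S,(180,196),40)):
    h=face(im,uv,r);q=quad(h);print("planer",n,cv2.contourArea(h),q.tolist())
    if n=="top":
        for z in(.05,):
            W=np.array([onz(n,p,z)[:2] for p in h.reshape(-1,2)],np.float32);print(cv2.minAreaRect(W*1000))
# plate
for n,im,uv in(("top",T,(290,190)),("scene",S,(295,200))):
    b=cv2.GaussianBlur(im,(3,3),0);
    px=b[uv[1]-3:uv[1]+4,uv[0]-3:uv[0]+4].reshape(-1,3).mean(0);bg=b[100:110,280:290].reshape(-1,3).mean(0) if n=="top" else b[240:250,330:340].reshape(-1,3).mean(0)
    d=(px-bg)/np.dot(px-bg,px-bg);print(n,px,bg)
    m=(((b.astype(float)-bg)@d)>.5).astype(np.uint8)
    y0,y1,x0,x1=(130,265,250,380) if n=="top" else (172,248,258,390)
    mm=np.zeros_like(m);mm[y0:y1,x0:x1]=m[y0:y1,x0:x1]
    mm=cv2.morphologyEx(mm,cv2.MORPH_OPEN,np.ones((3,3),np.uint8))
    k=max(cv2.findContours(mm,0,1)[0],key=cv2.contourArea);h=cv2.convexHull(k)
    W=np.array([onz(n,p,.003)[:2] for p in h.reshape(-1,2)],np.float32);print("plate",n,cv2.minAreaRect(W*1000),quad(h).tolist())
E
```

```text
bar (array([ 0.6403, -0.2827]), np.float64(94.71776885804789)) (array([ 0.6396, -0.2826]), np.float64(95.44612659535244))
sq (array([0.5387, 0.3197]), np.float64(20.533801933216953)) (array([0.5353, 0.3179]), np.float64(12.863766331297345))
arrow (array([ 0.548 , -0.0232]), np.float64(33.27233212702561)) (array([ 0.5452, -0.0245]), np.float64(37.21822666105541))
planer top 1412.0 [[480, 250], [486, 270], [426, 284], [422, 264]]
((387.3789978027344, -320.7655944824219), (47.94719696044922, 137.4958038330078), 14.477652549743652)
planer scene 712.0 [[208, 180], [156, 202], [147, 195], [197, 174]]
top [103.2857 110.3061 114.    ] [82.12 86.77 93.45]
plate top ((552.1656494140625, -20.413467407226562), (229.38873291015625, 163.9872283935547), 33.906837463378906) [[310, 144], [367, 211], [318, 253], [263, 180]]
scene [139.102  149.2449 155.6122] [124.68 132.2  139.74]
plate scene ((546.948974609375, -19.625900268554688), (232.50656127929688, 165.27264404296875), 33.81793212890625) [[271, 206], [309, 180], [379, 209], [345, 240]]
```

```bash
cat > go.py <<'E'
import numpy as np
from scipy.spatial.transform import Rotation as Ro
from cell import sensors
def go(x,y,z,psi):
    s=sensors.observe();R=Ro.from_rotvec(s["ee_rot"]).as_matrix();p=s["position"]
    cur=np.degrees(np.arctan2(R[1,1],R[0,1]));print("clock %.2f pos %s psi %.1f tilt_z %s width %.1fmm gf %.1f F %s j7 %.2f"%(s["clock"],p.round(4),cur,R[:,2].round(3),s["width"]*91.8,s["gripper_force"],s["force"].round(1),s["joints"][6]))
    print("shift",(np.array([x,y,z])-p).round(4),"turn frac",round((psi-cur)/90,3))
E
python3 - <<'E'
from vis import *; from go import go
for a,b in zip([(156,202),(147,195),(197,174),(208,180)],[(480,250),(486,270),(426,284),(422,264)]): print("planer corner",tri(a,b).round(4))
for a,b in zip([(309,180),(271,206),(345,240),(379,209)],[(318,253),(367,211),(310,144),(263,180)]): print("plate corner",tri(a,b).round(4))
go(.634,.2785,.023,-80)
E
```

```text
planer corner [ 0.4247 -0.3789  0.0492]
planer corner [ 0.3816 -0.392   0.0451]
planer corner [ 0.3505 -0.2651  0.0498]
planer corner [ 0.3938 -0.2521  0.0544]
plate corner [ 0.4249 -0.0153  0.0067]
plate corner [ 0.5142 -0.1401  0.0217]
plate corner [ 0.6757 -0.0211  0.0013]
plate corner [ 0.5944  0.1044 -0.0111]
clock 0.10 pos [0.2608 0.5675 0.245 ] psi 65.3 tilt_z [-0.    -0.001 -1.   ] width 92.0mm gf 0.0 F [-0.6 -0.7 -0.3] j7 -0.08
shift [ 0.3732 -0.289  -0.222 ] turn frac -1.615
```

Measured heights agree with the text: block tops are at 23–25 mm, the arrow top at 27 mm, and the planer top averages 49.6 mm. Moving now towards the round block.

Call:
arm_command(deltas=[0,0,-0.8,0.373,-0.289,-0.12,91.8,0,0,-0.8,0.373,-0.289,-0.12,91.8,0,0,-0.8,0.373,-0.289,-0.12,91.8,0,0,-0.8,0.373,-0.289,-0.12,91.8,0,0,-0.8,0.373,-0.289,-0.12,91.8,0,0,-0.8,0.373,-0.289,-0.12,91.8,0,0,-0.8,0.373,-0.289,-0.12,91.8,0,0,-0.8,0.373,-0.289,-0.12,91.8,0,0,-0.8,0.373,-0.289,-0.12,91.8,0,0,-0.8,0.373,-0.289,-0.12,91.8,0,0,-0.8,0.373,-0.289,-0.12,91.8,0,0,-0.8,0.373,-0.289,-0.12,91.8,0,0,-0.8,0.373,-0.289,-0.12,91.8,0,0,-0.8,0.373,-0.289,-0.12,91.8], force=12)

```text
clock: 1.5
position: [0.6329, 0.2808, 0.126]
ee_rot: [-2.344, -2.09, -0.001]
force: [0.3, 0.5, 0.2]
width: 1.001
gripper_force: 0.0
```

Call:
arm_command(deltas=[0,0,-0.815,0,0,-0.02,91.8,0,0,-0.815,0,0,-0.02,91.8,0,0,-0.815,0,0,-0.02,91.8,0,0,-0.815,0,0,-0.02,91.8,0,0,-0.815,0,0,-0.02,91.8,0,0,-0.815,0,0,-0.02,91.8,0,0,-0.815,0,0,-0.02,91.8,0,0,-0.815,0,0,-0.02,91.8,0,0,-0.815,0,0,-0.02,91.8,0,0,-0.815,0,0,-0.02,91.8,0,0,-0.815,0,0,-0.02,91.8])

```text
clock: 2.6
position: [0.6335, 0.28, 0.1059]
ee_rot: [-3.129, -0.279, 0.0]
force: [0.0, 0.1, 0.2]
width: 0.998
gripper_force: 0.0
```

Run:
```python
from go import go
go(.634,.2785,.023,-80)
from vis import *
cv2.imwrite("pics/s1.png",optics.get_image("scene")[100:260,330:530].repeat(3,0).repeat(3,1))
```

```text
clock 2.60 pos [0.6335 0.28   0.1059] psi -79.8 tilt_z [-0.  0. -1.] width 91.6mm gf 0.0 F [0.  0.1 0.2] j7 -1.44
shift [ 0.0005 -0.0015 -0.0829] turn frac -0.002
```

View pics/s1.png

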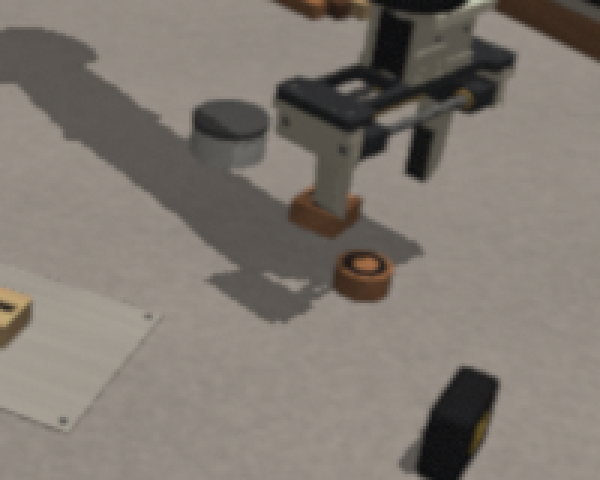

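The gripper hangs over the ring block at crop (362,275), with the fingers open along y and straddling it. I descend and grip.

Call:
arm_command(deltas=[0,0,0,0,-0.001,-0.03,91.8,0,0,0,0,-0.001,-0.055,91.8,0,0,0,0,-0.001,-0.072,91.8,0,0,0,0,-0.001,-0.082,91.8,0,0,0,0,-0.001,-0.082,91.8,0,0,0,0,-0.001,-0.082,91.8,0,0,0,0,-0.001,-0.082,38,0,0,0,0,-0.001,-0.082,38,0,0,0,0,-0.001,-0.082,38,0,0,0,0,-0.001,-0.082,38,0,0,0,0,-0.001,-0.082,38,0,0,0,0,-0.001,-0.082,38,0,0,0,0,-0.001,-0.082,38,0,0,0,0,-0.001,-0.082,38], force=12)

```text
clock: 4.05
position: [0.634, 0.278, 0.0238]
ee_rot: [-3.13, -0.273, -0.0]
force: [-1.2, -1.1, 0.8]
width: 0.5
gripper_force: 12.0
```

Call:
arm_command(deltas=[0,0,0,0,0,0.02,38,0,0,0,0,0,0.05,38,0,0,0,0,0,0.08,38,0,0,0,0,0,0.08,38,0,0,0,0,0,0.08,38])

```text
clock: 4.55
position: [0.6343, 0.2781, 0.1043]
ee_rot: [-3.129, -0.273, -0.002]
force: [-0.7, 0.2, -0.6]
width: 0.496
gripper_force: 12.0
```

Run:
```python
from go import go
go(.5012,-.0534,.027,-56.15)
```

```text
clock 4.55 pos [0.6343 0.2781 0.1043] psi -80.0 tilt_z [ 0.001  0.001 -1.   ] width 45.5mm gf 12.0 F [-0.7  0.2 -0.6] j7 -1.44
shift [-0.1331 -0.3315 -0.0773] turn frac 0.265
```

Call:
arm_command(deltas=[0,0,0.265,-0.133,-0.3315,0,38,0,0,0.265,-0.133,-0.3315,0,38,0,0,0.265,-0.133,-0.3315,0,38,0,0,0.265,-0.133,-0.3315,0,38,0,0,0.265,-0.133,-0.3315,0,38,0,0,0.265,-0.133,-0.3315,0,38,0,0,0.265,-0.133,-0.3315,0,38,0,0,0.265,-0.133,-0.3315,0,38,0,0,0.265,-0.133,-0.3315,0,38,0,0,0.265,-0.133,-0.3315,0,38,0,0,0.265,-0.133,-0.3315,-0.02,38,0,0,0.265,-0.133,-0.3315,-0.02,38])

```text
clock: 5.75
position: [0.5004, -0.0514, 0.0819]
ee_rot: [-3.003, -0.918, 0.005]
force: [1.0, 0.9, 0.1]
width: 0.496
gripper_force: 12.0
```

Run:
```python
from go import go
go(.5012,-.0534,.0275,-56.15)
from vis import *
cv2.imwrite("pics/s2.png",optics.get_image("scene")[110:260,230:430].repeat(3,0).repeat(3,1))
```

```text
clock 5.75 pos [ 0.5004 -0.0514  0.0819] psi -56.0 tilt_z [-0.003  0.    -1.   ] width 45.6mm gf 12.0 F [1.  0.9 0.1] j7 -0.55
shift [ 0.0008 -0.002  -0.0544] turn frac -0.002
```

View pics/s2.png

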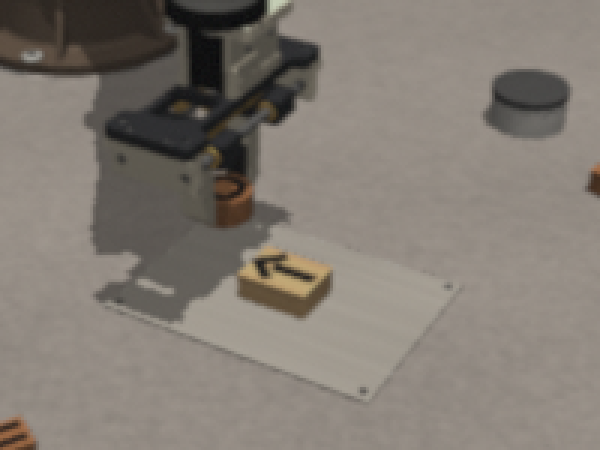

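The disc, at crop (233,200), hangs ahead of the arrow tip at crop (255,262). I set it down.

Call:
arm_command(deltas=[0,0,0,0,0,-0.02,38,0,0,0,0,0,-0.035,38,0,0,0,0,0,-0.045,38,0,0,0,0,0,-0.051,38,0,0,0,0,0,-0.051,38,0,0,0,0,0,-0.051,38,0,0,0,0,0,-0.051,38])

```text
clock: 6.5
position: [0.5015, -0.0536, 0.0333]
ee_rot: [3.006, 0.914, 0.001]
force: [-0.3, 0.0, -0.1]
width: 0.497
gripper_force: 12.0
```

Run:
```python
from go import go
go(.5012,-.0534,.0275,-56.15)
```

```text
clock 6.50 pos [ 0.5015 -0.0536  0.0333] psi -56.2 tilt_z [ 0.001  0.    -1.   ] width 45.6mm gf 12.0 F [-0.3  0.  -0.1] j7 -0.48
shift [-0.0003  0.0002 -0.0058] turn frac 0.0
```

Call:
arm_command(deltas=[0,0,0,0,0,-0.003,38,0,0,0,0,0,-0.006,38,0,0,0,0,0,-0.006,38,0,0,0,0,0,-0.006,38,0,0,0,0,0,-0.006,75,0,0,0,0,0,-0.006,75,0,0,0,0,0,-0.006,75,0,0,0,0,0,-0.006,75,0,0,0,0,0,-0.006,75,0,0,0,0,0,0.02,75,0,0,0,0,0,0.06,75,0,0,0,0,0,0.09,75,0,0,0,0,0,0.09,75])

```text
clock: 7.8
position: [0.5032, -0.054, 0.1261]
ee_rot: [3.005, 0.913, 0.009]
force: [-0.0, -0.5, -0.3]
width: 0.818
gripper_force: 0.0
```

Run:
```python
from go import go
go(.538,.3185,.023,-70.5)
```

```text
clock 7.80 pos [ 0.5032 -0.054   0.1261] psi -56.2 tilt_z [ 0.006  0.    -1.   ] width 75.1mm gf 0.0 F [-0.  -0.5 -0.3] j7 -0.60
shift [ 0.0348  0.3725 -0.1031] turn frac -0.159
```

Call:
arm_command(deltas=[0,0,-0.159,0.0365,0.372,0,91.8,0,0,-0.159,0.0365,0.372,0,91.8,0,0,-0.159,0.0365,0.372,0,91.8,0,0,-0.159,0.0365,0.372,0,91.8,0,0,-0.159,0.0365,0.372,0,91.8,0,0,-0.159,0.0365,0.372,0,91.8,0,0,-0.159,0.0365,0.372,0,91.8,0,0,-0.159,0.0365,0.372,0,91.8,0,0,-0.159,0.0365,0.372,-0.02,91.8,0,0,-0.159,0.0365,0.372,-0.03,91.8,0,0,-0.159,0.0365,0.372,-0.03,91.8,0,0,-0.159,0.0365,0.372,-0.03,91.8])

```text
clock: 9.0
position: [0.5377, 0.3171, 0.0927]
ee_rot: [3.096, 0.529, -0.001]
force: [1.1, 0.8, 0.6]
width: 1.0
gripper_force: 0.0
```

Run:
```python
from go import go
go(.538,.3185,.0235,-70.5)
from vis import *
t=optics.get_image("top");s=optics.get_image("scene");cv2.imwrite("pics/top1.png",t);cv2.imwrite("pics/sc1.png",s)
# round position check
C=np.array([.551,-.020]);a=np.radians(-146.15);A=np.array([[np.cos(a),np.sin(a)],[-np.sin(a),np.cos(a)]])
for n,im in(("top",t),("scene",s)):
    uv=proj(n,[[.5012,-.0534,.026]])[0]
    P,w=marks(im,uv,16,n,.026,h=(3,16),smin=90);c=np.average(P,0,w);print(n,c,"in arrow",A@(c-C))
    q=[onz(n,p,.026)[:2] for p in seg(im,uv,16,h=(3,16),smin=90)["hull"].reshape(-1,2)];print(cv2.minEnclosingCircle(np.array(q,np.float32)*1000))
```

```text
clock 9.00 pos [0.5377 0.3171 0.0927] psi -70.6 tilt_z [-0.    -0.001 -1.   ] width 91.8mm gf 0.0 F [1.1 0.8 0.6] j7 -1.39
shift [ 0.0003  0.0014 -0.0692] turn frac 0.001
top [ 0.50258684 -0.05214749] in arrow [ 0.05811388 -0.00026867]
((502.8105163574219, -51.626625061035156), 22.920654296875)
scene [ 0.5034437  -0.05230251] in arrow [0.05748861 0.00033735]
((516.8468627929688, -54.26065444946289), 34.113494873046875)
```

The round block stands 58 mm ahead and 0 mm sideways, which is in place. I grip the square block.

Call:
arm_command(deltas=[0,0,0,0,0.001,-0.025,91.8,0,0,0,0,0.001,-0.05,91.8,0,0,0,0,0.001,-0.064,91.8,0,0,0,0,0.001,-0.07,91.8,0,0,0,0,0.001,-0.07,91.8,0,0,0,0,0.001,-0.07,38,0,0,0,0,0.001,-0.07,38,0,0,0,0,0.001,-0.07,38,0,0,0,0,0.001,-0.07,38,0,0,0,0,0.001,-0.07,38,0,0,0,0,0.001,-0.07,38,0,0,0,0,0.001,-0.07,38,0,0,0,0,0.001,-0.07,38,0,0,0,0,0.001,-0.045,38,0,0,0,0,0.001,-0.01,38,0,0,0,0,0.001,0.01,38,0,0,0,0,0.001,0.01,38,0,0,0,0,0.001,0.01,38])

```text
clock: 10.9
position: [0.5374, 0.3196, 0.1027]
ee_rot: [-3.096, -0.532, -0.0]
force: [0.5, 0.7, -1.5]
width: 0.505
gripper_force: 12.0
```

Run:
```python
from go import go
go(.6013,.0139,.0275,-56.15)
```

```text
clock 10.90 pos [0.5374 0.3196 0.1027] psi -70.5 tilt_z [ 0.  0. -1.] width 46.3mm gf 12.0 F [ 0.5  0.7 -1.5] j7 -1.40
shift [ 0.0639 -0.3057 -0.0752] turn frac 0.159
```

Call:
arm_command(deltas=[0,0,0.159,0.064,-0.305,0,38,0,0,0.159,0.064,-0.305,0,38,0,0,0.159,0.064,-0.305,0,38,0,0,0.159,0.064,-0.305,0,38,0,0,0.159,0.064,-0.305,0,38,0,0,0.159,0.064,-0.305,0,38,0,0,0.159,0.064,-0.305,0,38,0,0,0.159,0.064,-0.305,0,38,0,0,0.159,0.064,-0.305,-0.02,38,0,0,0.159,0.064,-0.305,-0.04,38,0,0,0.159,0.064,-0.305,-0.06,38,0,0,0.159,0.064,-0.305,-0.067,38,0,0,0.159,0.064,-0.305,-0.067,38,0,0,0.159,0.064,-0.305,-0.067,38])

```text
clock: 12.3
position: [0.6017, 0.0152, 0.036]
ee_rot: [-3.005, -0.915, -0.0]
force: [0.4, -0.5, 0.5]
width: 0.502
gripper_force: 12.0
```

Run:
```python
from go import go
go(.6013,.0139,.027,-56.15)
from vis import *
s=optics.get_image("scene");cv2.imwrite("pics/s3.png",s[110:260,230:430].repeat(3,0).repeat(3,1))
```

```text
clock 12.30 pos [0.6017 0.0152 0.036 ] psi -56.1 tilt_z [ 0.  0. -1.] width 46.1mm gf 12.0 F [ 0.4 -0.5  0.5] j7 -0.65
shift [-0.0004 -0.0013 -0.009 ] turn frac -0.0
```

View pics/s3.png

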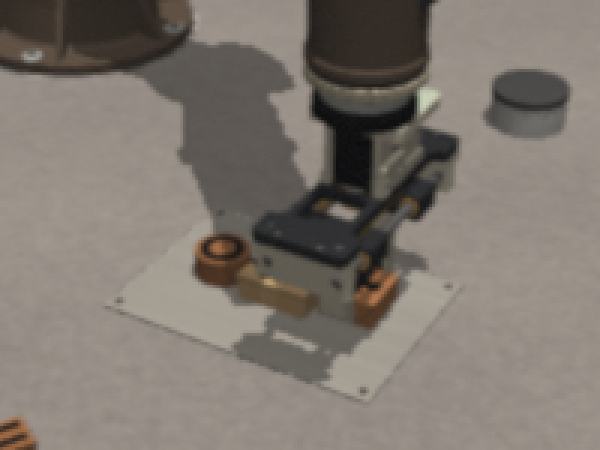

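The round block stands ahead of the tip at crop (222,260). The held square block at crop (378,295) hangs behind the tail. I lower it, release it and rise.

Call:
arm_command(deltas=[0,0,0,0,-0.001,-0.005,38,0,0,0,0,-0.001,-0.009,38,0,0,0,0,-0.001,-0.009,38,0,0,0,0,-0.001,-0.009,38,0,0,0,0,-0.001,-0.009,75,0,0,0,0,-0.001,-0.009,75,0,0,0,0,-0.001,-0.009,75,0,0,0,0,-0.001,-0.009,75,0,0,0,0,-0.001,-0.009,75,0,0,0,0,-0.001,0.02,75,0,0,0,0,-0.001,0.06,75,0,0,0,0,-0.001,0.085,75,0,0,0,0,-0.001,0.085,75,0,0,0,0,-0.001,0.085,75])

```text
clock: 13.75
position: [0.6017, 0.0136, 0.1211]
ee_rot: [-3.006, -0.914, -0.002]
force: [-0.0, -0.9, 0.0]
width: 0.817
gripper_force: 0.0
```

Run:
```python
from go import go
go(.640,-.2826,.0235,-85)
```

```text
clock 13.75 pos [0.6017 0.0136 0.1211] psi -56.2 tilt_z [ 0.001  0.    -1.   ] width 75.0mm gf 0.0 F [-0.  -0.9  0. ] j7 -0.71
shift [ 0.0383 -0.2962 -0.0976] turn frac -0.32
```

Call:
arm_command(deltas=[0,0,-0.32,0.038,-0.296,0,74,0,0,-0.32,0.038,-0.296,0,74,0,0,-0.32,0.038,-0.296,0,74,0,0,-0.32,0.038,-0.296,0,74,0,0,-0.32,0.038,-0.296,0,74,0,0,-0.32,0.038,-0.296,0,74,0,0,-0.32,0.038,-0.296,0,74,0,0,-0.32,0.038,-0.296,0,74,0,0,-0.32,0.038,-0.296,-0.02,74,0,0,-0.32,0.038,-0.296,-0.04,74,0,0,-0.32,0.038,-0.296,-0.045,74,0,0,-0.32,0.038,-0.296,-0.045,74,0,0,-0.32,0.038,-0.296,-0.045,74])

```text
clock: 15.05
position: [0.64, -0.282, 0.0762]
ee_rot: [3.138, 0.139, 0.0]
force: [0.2, 0.0, -0.0]
width: 0.804
gripper_force: 0.0
```

Run:
```python
from go import go
go(.640,-.2826,.0235,-85)
from vis import *
s=optics.get_image("scene");t=optics.get_image("top");cv2.imwrite("pics/s4.png",s[190:320,130:290].repeat(4,0).repeat(4,1))
C=np.array([.551,-.020]);a=np.radians(-146.15);A=np.array([[np.cos(a),np.sin(a)],[-np.sin(a),np.cos(a)]])
for n,im in(("top",t),("scene",s)):
    uv=proj(n,[[.6013,.0139,.026]])[0]
    c,an=axis4(*marks(im,uv,18,n,.026,h=(3,16),smin=90));print(n,c,"sq in arrow",A@(c-C),"ang err",(an-33.85+45)%90-45)
```

```text
clock 15.05 pos [ 0.64   -0.282   0.0762] psi -84.9 tilt_z [ 0. -0. -1.] width 73.8mm gf 0.0 F [ 0.2  0.  -0. ] j7 -0.69
shift [ 0.     -0.0006 -0.0527] turn frac -0.001Traceback (most recent call last):
  File "<stdin>", line 8, in <module>
  File "vis.py", line 35, in marks
    cv2.drawContours(f,[a["hull"]-[x0,y0]],-1,255,-1);fe=cv2.erode(f,np.ones((3,3),np.uint8))
                        ~^^^^^^^^
TypeError: 'NoneType' object is not subscriptable
```

View pics/s4.png

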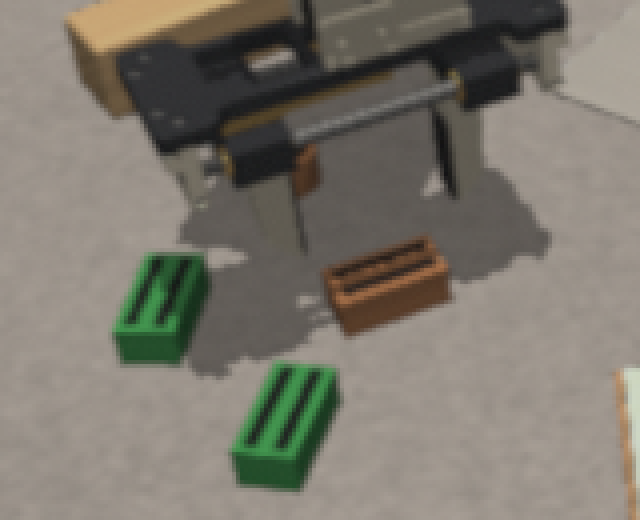

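The brown bar sits at crop (388,285), between and below the two fingers. The green bars at crop (160,305) and (285,425) are clear of the finger paths. I grip the bar by its ends.

Call:
arm_command(deltas=[0,0,0,0,0,-0.02,74,0,0,0,0,0,-0.038,74,0,0,0,0,0,-0.048,74,0,0,0,0,0,-0.053,74,0,0,0,0,0,-0.053,74,0,0,0,0,0,-0.053,48,0,0,0,0,0,-0.053,48,0,0,0,0,0,-0.053,48,0,0,0,0,0,-0.053,48,0,0,0,0,0,-0.053,48,0,0,0,0,0,-0.053,48,0,0,0,0,0,-0.053,48])

```text
clock: 16.35
position: [0.6399, -0.2828, 0.0234]
ee_rot: [3.138, 0.137, 0.001]
force: [0.2, 0.5, 5.8]
width: 0.609
gripper_force: 12.0
```

Call:
arm_command(deltas=[0,0,0,0,0,0.02,48,0,0,0,0,0,0.05,48,0,0,0,0,0,0.085,48,0,0,0,0,0,0.085,48,0,0,0,0,0,0.085,48])

```text
clock: 16.85
position: [0.6399, -0.2826, 0.1084]
ee_rot: [3.138, 0.138, 0.002]
force: [-0.5, -0.2, -1.0]
width: 0.612
gripper_force: 12.0
```

Run:
```python
from go import go
go(.5766,-.0582,.0275,33.85)
from vis import *
C=np.array([.551,-.020]);a=np.radians(-146.15);A=np.array([[np.cos(a),np.sin(a)],[-np.sin(a),np.cos(a)]])
for n in("top","scene"):
    im=optics.get_image(n);cv2.imwrite(f"pics/5{n}.png",im);uv=proj(n,[[.6013,.0139,.026]])[0]
    try: c,an=axis4(*marks(im,uv,16,n,.026,h=(3,16),smin=90));print(n,c,"sq in arrow",A@(c-C),"ang err",(an-33.85+45)%90-45)
    except Exception as e: print(n,uv,e)
```

```text
clock 16.85 pos [ 0.6399 -0.2826  0.1084] psi -85.0 tilt_z [ 0.001 -0.    -1.   ] width 56.2mm gf 12.0 F [-0.5 -0.2 -1. ] j7 -0.71
shift [-0.0633  0.2244 -0.0809] turn frac 1.32
top [299.89497808 173.39370802] 'NoneType' object is not subscriptable
scene [0.60022332 0.0139518 ] sq in arrow [-0.05979176 -0.00077852] ang err -11.460975001998136
```

Call:
arm_command(deltas=[0,0,0.8,-0.03,0.1,0,48,0,0,0.8,-0.03,0.1,0,48,0,0,0.8,-0.03,0.1,0,48,0,0,0.8,-0.03,0.1,0,48,0,0,0.8,-0.03,0.1,0,48,0,0,0.8,-0.03,0.1,0,48,0,0,0.8,-0.03,0.1,0,48,0,0,0.8,-0.03,0.1,0,48,0,0,0.8,-0.03,0.1,0,48,0,0,0.8,-0.03,0.1,0,48])

```text
clock: 17.95
position: [0.6087, -0.1825, 0.1065]
ee_rot: [-2.456, -1.956, 0.002]
force: [-0.7, 0.3, -0.9]
width: 0.613
gripper_force: 12.0
```

Call:
arm_command(deltas=[0,0,0.52,-0.033,0.1245,0,48,0,0,0.52,-0.033,0.1245,0,48,0,0,0.52,-0.033,0.1245,0,48,0,0,0.52,-0.033,0.1245,0,48,0,0,0.52,-0.033,0.1245,0,48,0,0,0.52,-0.033,0.1245,0,48,0,0,0.52,-0.033,0.1245,0,48,0,0,0.52,-0.033,0.1245,-0.02,48,0,0,0.52,-0.033,0.1245,-0.03,48,0,0,0.52,-0.033,0.1245,-0.03,48,0,0,0.52,-0.033,0.1245,-0.03,48])

```text
clock: 19.05
position: [0.5763, -0.0581, 0.0776]
ee_rot: [-1.481, -2.77, 0.001]
force: [-0.0, -0.1, -0.5]
width: 0.61
gripper_force: 12.0
```

Run:
```python
from go import go
go(.5766,-.0582,.0275,33.85)
from vis import *
s=optics.get_image("scene");cv2.imwrite("pics/s6.png",s[110:260,230:430].repeat(3,0).repeat(3,1))
```

```text
clock 19.05 pos [ 0.5763 -0.0581  0.0776] psi 33.7 tilt_z [-0.001 -0.    -1.   ] width 56.0mm gf 12.0 F [-0.  -0.1 -0.5] j7 0.69
shift [ 0.0003 -0.0001 -0.0501] turn frac 0.001
```

View pics/s6.png

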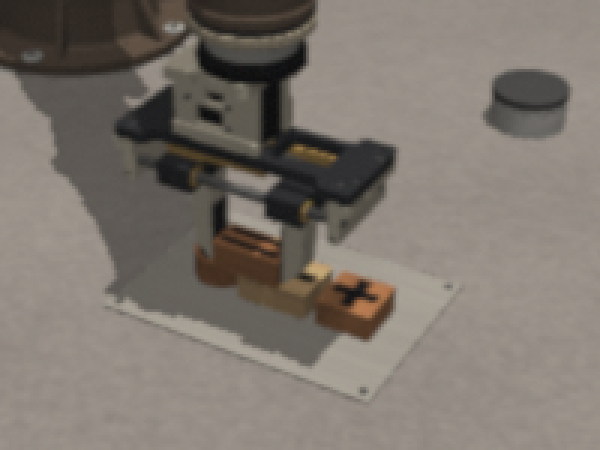

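The square block stands squared up behind the tail at crop (355,300). The bar at crop (250,245) is held above its place on the near, left side. I lower and release it.

Call:
arm_command(deltas=[0,0,0,0,0,-0.02,48,0,0,0,0,0,-0.035,48,0,0,0,0,0,-0.045,48,0,0,0,0,0,-0.05,48,0,0,0,0,0,-0.0505,48,0,0,0,0,0,-0.0505,48,0,0,0,0,0,-0.0505,48,0,0,0,0,0,-0.0505,70,0,0,0,0,0,-0.0505,70,0,0,0,0,0,-0.0505,70,0,0,0,0,0,-0.0505,70,0,0,0,0,0,-0.0505,70,0,0,0,0,0,-0.02,70,0,0,0,0,0,0.02,70,0,0,0,0,0,0.05,70,0,0,0,0,0,0.05,70,0,0,0,0,0,0.05,70])

```text
clock: 20.8
position: [0.5769, -0.0581, 0.1283]
ee_rot: [1.479, 2.77, 0.001]
force: [0.1, 1.1, -1.0]
width: 0.765
gripper_force: 0.0
```

Run:
```python
from go import go
go(.3875,-.321,.040,14.5)
```

```text
clock 20.80 pos [ 0.5769 -0.0581  0.1283] psi 33.8 tilt_z [ 0.002  0.    -1.   ] width 70.2mm gf 0.0 F [ 0.1  1.1 -1. ] j7 0.69
shift [-0.1894 -0.2629 -0.0883] turn frac -0.215
```

Call:
arm_command(deltas=[0,0,-0.215,-0.189,-0.263,0,91.8,0,0,-0.215,-0.189,-0.263,0,91.8,0,0,-0.215,-0.189,-0.263,0,91.8,0,0,-0.215,-0.189,-0.263,0,91.8,0,0,-0.215,-0.189,-0.263,0,91.8,0,0,-0.215,-0.189,-0.263,0,91.8,0,0,-0.215,-0.189,-0.263,0,91.8,0,0,-0.215,-0.189,-0.263,0,91.8,0,0,-0.215,-0.189,-0.263,0,91.8,0,0,-0.215,-0.189,-0.263,-0.01,91.8])

```text
clock: 21.8
position: [0.3887, -0.3203, 0.1176]
ee_rot: [1.921, 2.484, 0.001]
force: [0.4, 0.7, -0.7]
width: 1.001
gripper_force: 0.0
```

Run:
```python
from go import go
go(.3875,-.321,.040,14.5)
from vis import *
C=np.array([.551,-.020]);a=np.radians(-146.15);A=np.array([[np.cos(a),np.sin(a)],[-np.sin(a),np.cos(a)]])
I={n:optics.get_image(n) for n in("top","scene")}
for n,im in I.items():
    cv2.imwrite(f"pics/7{n}.png",im)
    for nm,x,y,f,off in(("round",.5025,-.0525,axis2,0),("square",.6013,.0139,axis4,33.85),("bar",.5766,-.0582,axis2,33.85)):
        uv=proj(n,[[x,y,.026]])[0]
        try: c,an=f(*marks(im,uv,16,n,.026,h=(3,16),smin=90));print(n,nm,A@(c-C)*1000,(an-off+45)%90-45)
        except Exception as e: print(n,nm,uv,e)
cv2.imwrite("pics/t7.png",np.clip(cv2.resize(I["top"][120:300,250:500],None,fx=3,fy=3,interpolation=3)*1.6,0,255).astype(np.uint8))
```

```text
clock 21.80 pos [ 0.3887 -0.3203  0.1176] psi 14.6 tilt_z [ 0.001  0.    -1.   ] width 91.9mm gf 0.0 F [ 0.4  0.7 -0.7] j7 1.00
shift [-0.0012 -0.0007 -0.0776] turn frac -0.001
top round [58.038724   -0.09541686] -0.44699118731054455
top square [-6.18652205e+01  2.19179059e-02] 1.0595650036549316
top bar [-0.38284165 46.64944871] -5.061725059502869
scene round [53.77105432  7.23053475] -18.663309814892074
scene square [-59.86217057  -0.9307003 ] -11.058393057946162
scene bar [38.55445008 13.37359452] -26.451543350191777
```

View pics/t7.png

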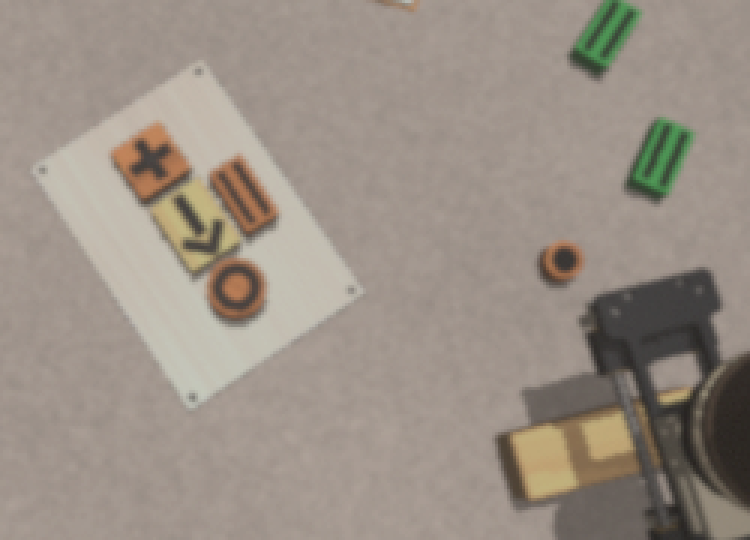

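The top crop shows the square at (152,162) behind the tail, the bar at (243,195) on the left, and the ring block at (237,288) ahead of the tip. All three measure within tolerance. Next I grip the planer high, so that the fingers stay above the bar when placing.

Call:
arm_command(deltas=[0,0,0,0,0,-0.03,91.8,0,0,0,0,0,-0.055,91.8,0,0,0,0,0,-0.07,91.8,0,0,0,0,0,-0.078,91.8,0,0,0,0,0,-0.078,91.8,0,0,0,0,0,-0.078,44,0,0,0,0,0,-0.078,44,0,0,0,0,0,-0.078,44,0,0,0,0,0,-0.078,44,0,0,0,0,0,-0.078,44,0,0,0,0,0,-0.078,44,0,0,0,0,0,-0.078,44,0,0,0,0,0,-0.078,44], force=25)

```text
clock: 23.2
position: [0.3876, -0.3211, 0.0399]
ee_rot: [1.924, 2.483, 0.0]
force: [-0.3, 0.2, 3.9]
width: 0.539
gripper_force: 25.0
```

Call:
arm_command(deltas=[0,0,0,0,0,0.02,44,0,0,0,0,0,0.05,44,0,0,0,0,0,0.08,44,0,0,0,0,0,0.1,44,0,0,0,0,0,0.1,44,0,0,0,0,0,0.1,44])

```text
clock: 23.8
position: [0.3874, -0.3208, 0.1392]
ee_rot: [-1.924, -2.484, -0.0]
force: [0.2, 1.0, -2.5]
width: 0.542
gripper_force: 25.0
```

Run:
```python
from go import go
go(.551,-.020,.067,-56.15)
```

```text
clock 23.80 pos [ 0.3874 -0.3208  0.1392] psi 14.5 tilt_z [ 0.  0. -1.] width 49.7mm gf 25.0 F [ 0.2  1.  -2.5] j7 0.99
shift [ 0.1636  0.3008 -0.0722] turn frac -0.785
```

Call:
arm_command(deltas=[0,0,-0.785,0.1635,0.301,0,44,0,0,-0.785,0.1635,0.301,0,44,0,0,-0.785,0.1635,0.301,0,44,0,0,-0.785,0.1635,0.301,0,44,0,0,-0.785,0.1635,0.301,0,44,0,0,-0.785,0.1635,0.301,0,44,0,0,-0.785,0.1635,0.301,0,44,0,0,-0.785,0.1635,0.301,0,44,0,0,-0.785,0.1635,0.301,0,44,0,0,-0.785,0.1635,0.301,0,44,0,0,-0.785,0.1635,0.301,0,44,0,0,-0.785,0.1635,0.301,-0.02,44,0,0,-0.785,0.1635,0.301,-0.04,44,0,0,-0.785,0.1635,0.301,-0.055,44,0,0,-0.785,0.1635,0.301,-0.06,44,0,0,-0.785,0.1635,0.301,-0.06,44,0,0,-0.785,0.1635,0.301,-0.06,44])

```text
clock: 25.5
position: [0.5513, -0.0205, 0.0802]
ee_rot: [3.006, 0.913, 0.001]
force: [0.1, -0.3, -1.3]
width: 0.541
gripper_force: 25.0
```

Run:
```python
from go import go
go(.551,-.020,.0665,-56.15)
from vis import *
s=optics.get_image("scene");cv2.imwrite("pics/s8.png",s[110:260,230:430].repeat(3,0).repeat(3,1))
```

```text
clock 25.50 pos [ 0.5513 -0.0205  0.0802] psi -56.2 tilt_z [ 0.001 -0.    -1.   ] width 49.7mm gf 25.0 F [ 0.1 -0.3 -1.3] j7 -0.67
shift [-0.0003  0.0005 -0.0137] turn frac 0.0
```

View pics/s8.png

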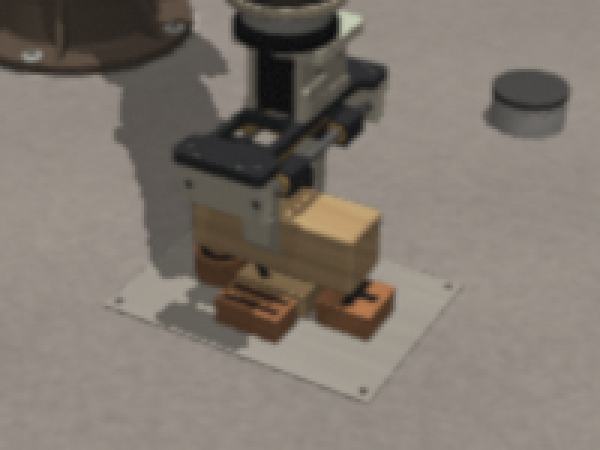

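The planer hangs aligned over the arrow block, above the round block at crop (220,262) and the square at (355,305). Its fingers are above the bar. I lower it gently, release and rise.

Call:
arm_command(deltas=[0,0,0,0,0,-0.006,44,0,0,0,0,0,-0.011,44,0,0,0,0,0,-0.0135,44,0,0,0,0,0,-0.0135,44,0,0,0,0,0,-0.0135,44,0,0,0,0,0,-0.0135,44,0,0,0,0,0,-0.0135,70,0,0,0,0,0,-0.0135,70,0,0,0,0,0,-0.0135,70,0,0,0,0,0,-0.0135,70,0,0,0,0,0,-0.0135,70,0,0,0,0,0,0.01,70,0,0,0,0,0,0.05,70,0,0,0,0,0,0.1,70,0,0,0,0,0,0.12,70,0,0,0,0,0,0.12,70])

```text
clock: 27.15
position: [0.5529, -0.0203, 0.2031]
ee_rot: [3.005, 0.913, 0.01]
force: [-0.2, -0.5, 0.5]
width: 0.761
gripper_force: 0.0
```

Call:
arm_command(deltas=[0,0,0,-0.1,0.3,0,70,0,0,0,-0.1,0.3,0,70,0,0,0,-0.1,0.3,0,70,0,0,0,-0.1,0.3,0,70,0,0,0,-0.1,0.3,0,70,0,0,0,-0.1,0.3,0,70,0,0,0,-0.1,0.3,0,70,0,0,0,-0.1,0.3,0,70,0,0,0,-0.1,0.3,0,70])

```text
clock: 28.05
position: [0.451, 0.2788, 0.199]
ee_rot: [3.005, 0.913, -0.002]
force: [0.9, -0.6, -1.0]
width: 0.762
gripper_force: 0.0
```

Run:
```python
from go import go
go(.551,-.020,.0665,-56.15)
from vis import *
s=optics.get_image("scene");t=optics.get_image("top")
a=s[150:260,230:400];b=t[130:260,250:380]
a=cv2.resize(a,(510,330),interpolation=3);b=np.clip(cv2.resize(b,(280,280),interpolation=3)*1.6,0,255).astype(np.uint8)
o=np.zeros((330,790,3),np.uint8);o[:,:510]=a;o[:280,510:]=b;cv2.imwrite("pics/f9.png",o)
C=np.array([.551,-.020]);al=np.radians(-146.15);A=np.array([[np.cos(al),np.sin(al)],[-np.sin(al),np.cos(al)]])
h=face(t,proj("top",[[.551,-.02,.076]])[0],40,h=(18,35))
W=np.array([onz("top",p,.076)[:2] for p in h.reshape(-1,2)],np.float32);r=cv2.minAreaRect(W*1000);print(r,A@(np.array(r[0])/1000-C)*1000)
```

```text
clock 28.05 pos [0.451  0.2788 0.199 ] psi -56.2 tilt_z [-0.001 -0.002 -1.   ] width 70.0mm gf 0.0 F [ 0.9 -0.6 -1. ] j7 -1.41
shift [ 0.1    -0.2988 -0.1325] turn frac 0.001
((551.6698608398438, -20.69939422607422), (136.4034423828125, 47.45265197753906), 34.066837310791016) [-0.16674158  0.95397226]
```

View pics/f9.png

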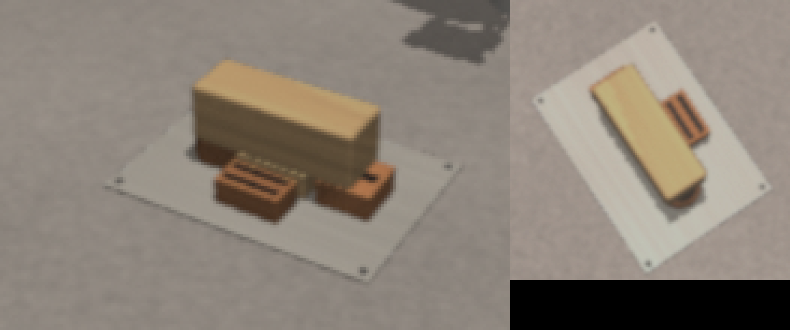

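The planer lies flat along the arrow and bridges the round and square blocks. It is centred within 1 mm and its angle is off by 0.2°. The bar is in place at left (257,187), and the gripper is clear of everything.

```bash
python3 -c "
from cell import arm; print(arm.sign_off())"
```

```text
the job is handed in; nothing more can be done
None
```

All three ornament blocks stand in place around the arrow block by my camera measurements, with the planer flat and centred on top. I left the small round block and the tin alone, released everything, and handed the job in at about 28 s; no verdict came back.

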